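# Pin and lock a module carrier on the training base

## Robot

A 6-joint arm with a two-finger parallel gripper is mounted at the origin on the work surface. World frame = base frame: x ahead of the robot, y to its left, z up, the work surface at z = 0. Lengths are in m, angles in rad, forces in N, time in s.
With the tool pointing down it reaches from about 0.375 to 0.75 m from the base axis. Payload 9 kg.
Tool frame: the origin (TCP) lies at the very end of the fingers, on their centre line; the grasp point (between the pads) lies manip.hold_point_z behind it (manip.hold_point_z is the distance from the TCP to the grasp point, in m); z points along the fingers, y is the line along which they close (so a half turn about z gives the same grasp; the last joint's range is limited). The gripper opens to 85 mm and grips with 20 to 120 N. Pads are 22 mm wide; open, the fingers measure 114 mm over their backs; the gripper's body (76 mm by 85 mm) begins 54 mm behind the grasp point. The pads swing forward as they close: fully open they stand 13 mm farther back than shut.
Start: joints at [-0.218, 0.104, 0.097, 1.564, 0, 1.353], TCP at [0.6, 0, 0.231] pointing down, gripper open.
Joint ranges: [-2.99, 2.99], [-0.84, 1.86], [-1.1, 1.16], [-1.84, 2.11], [-1.51, 1.56], [-3.14, 3.14]. Speed limits (rad/s): [2.22, 2.22, 2.57, 3.14, 3.14, 3.14].

## Interface

Orientations are given as [roll, pitch, yaw] about the fixed x, y, z axes, in that order (R = Rz(yaw) Ry(pitch) Rx(roll)).
In Python, from cell import sensors, cams, manip gives the robot as it stands. The module is installed in compiled form; this text tells all that it offers.
- The arm moves only by the shell command python3 -m creep 'ROWS'. ROWS is JSON, a list of rows, each a list of 5 numbers: the shift along the tool's x, y, z in m, then the turn about the tool's z in rad, then the finger opening in m, from 0 to 0.0854. In form: [[dx, dy, dz, turn, gripper], ...]. A call has 1 to 8 rows; each row shifts and turns the commanded pose from where the row before left it, along the tool's axes as they then stand; what a row does not reach is not made up. A row lasts 1/10 s, in which the tool goes at most 50 mm and 8.59 degrees, less where a joint would pass 70% of its speed; a pose out of reach is approached as far as the arm can. A call is refused whole if a number of a shift passes 0.05 or a number of a turn 0.15, either way. A call with a gripper value outside its range is refused whole. The fingers move at their own pace and stop on an object; the grip force is fixed at half the most. Time passes only in rows, so rows that do not move let the fingers close. It gives the time, the measured TCP pose, the force, the opening and the grip force at its end, in the units of the state.
- sensors.read_state(): the state, without advancing time (a new reading comes with each control period).
- cams.snapshot(name): name is "scene" or "side" or "wrist"; returns a dict with "color" (480x640x3 uint8, red, green, blue), "fov_y" (degrees; the focal length in pixels is half the picture's height over the tangent of half this angle, whatever the lens; pixels are square), "cx", "cy" (the principal point, pixels), "rvec" (rotation vector, rad) and "tvec" (3), from world to camera coordinates, as OpenCV has them. Camera axes: x right, y down, z forward; pixel columns grow to the right and rows downward; lengths in m; the calibration is good to about 2 mm. A picture is of the moment at which its call begins. There is no depth.
- manip.hand_in(): hands the job in; it is judged then, once.
The state is a dict: "time_s": time; "q": joint angles; "qvel": joint speeds; "tau": joint torques, N m; "ee_pos": TCP position; "tool_rot": TCP orientation; "ft_force": force on the tool from outside, world axes, zero at the start; "wrist_torque": the same for the moment, N m; "finger_gap": opening from 0.0 (shut) to 1.0 (fully open); "grip_force": force on a finger pad.
Only numpy, scipy, OpenCV 4.12 (cv2) and the standard library are available. Lean on these libraries where they do the work, as an engineer would, in place of code of your own. Each camera call takes 0.05 s, during which the arm holds its last target. There are 200 camera calls.

## Task

Lower the aluminium module carrier level and gently onto the two pins of the black training base, its opening over the yellow lock plate, until it lies flat. Then stand the orange key in the carrier's opening, feel gently, without forcing, for the window of the lock plate underneath, drop the key in until its collar lies on the carrier, and turn it a quarter turn clockwise to its stop so that it locks. Let go of everything and leave the other things on the bench where they are.

Things in the scene. Friction and masses are not known exactly. Their poses are not given: they have to be found in the camera images.
- base: Black training base, fixed, 240 (x) x 140 (y) x 32 mm high; origin at the centre of its underside, z up. On its top two steel pins at x = +80 and -80 mm, y = 0: 12 mm diameter, 20 mm tall, the last 5 mm tapering to 6 mm. Along its -y side, centred at y = -38 mm and parallel to x, runs a channel holding a yellow lock plate.
- channel (a point): Middle of the channel, level with the top of base and lock plate. The yellow lock plate, 120 x 54 mm, 6 mm thick, has a window 50 mm (base x) x 18 mm (base y) in its middle. The window's centre lies at an unknown place within 16 mm either way of this point along the base's x: not reported, to be seen or felt. The plate stays put unless pushed along x with over 30 N.
- cavity (a point): In the channel, on the floor of the cavity below the lock plate, 24 mm below its top. In the cavity the key's foot turns clockwise seen from above by 90 degrees, and about 4 more, to two stop posts; anticlockwise it is blocked within about 30 degrees.
- carrier: Loose aluminium plate, 200 (x) x 120 (y) x 8 mm, 0.25 to 0.5 kg, lying flat; origin at the centre of its underside, z up. Two through holes of 14.4 mm diameter at x = +80 and -80 mm, y = 0. A green circuit strip with parts up to 18 mm above the underside at y = 30 to 56 mm. Seated, its origin is 32 mm above the base's origin, its axes along the base's.
- grip (a point): Centre of the top of the carrier's red upright grip block, 14 mm thick (carrier's x), 32 mm wide (y), standing 32 mm above the plate's top face in the middle of the plate; grip it across the 14 mm.
- opening (a point): Centre of the carrier's long through opening, at the level of its top face: 82 mm (carrier's x) x 22 mm (y), at x = 0, y = -38 mm of the carrier.
- key: Loose key, 98 mm tall, about 0.15 kg, upright in its stand; origin at the centre of the underside of its foot, z up. Steel foot 44 (x) x 14 (y) x 8 mm; stem 12 mm diameter; collar 36 mm diameter, 6 mm thick, underside at z = 25 mm. Origin above the base's origin: 32 mm when the foot rests on the lock plate, 15 mm when dropped in, collar on the seated carrier.
- handle (a point): Centre of the top of the key's orange handle bar: 56 mm (key's x) x 14 mm (y), 38 mm high, reaching down to z = 60 mm of the key; grip it across the 14 mm. Lengthwise (to enter): key's x along the base's x; locked: key's x along the base's y.
- keystand: Grey block, fixed, 74 (x) x 46 (y) x 31 mm, with a 50 x 18 mm pocket, 27 mm deep, along its x; the key hangs in it by its collar on the rim, foot in the pocket. Origin at the centre of its underside.
- multimeter: Bystander: black multimeter, 150 x 80 x 34 mm, lying flat; origin at the centre of its underside.
- screwdriver: Bystander: screwdriver lying on the bench; origin near its middle.
- mug: Bystander: blue mug, 80 mm wide, 90 mm tall; origin at the centre of its underside.
- mouse: Bystander: black computer mouse, 100 x 60 x 30 mm; origin at the centre of its underside.
- trainer: Bystander: small circuit trainer, green on a black box, 100 x 70 x 31 mm; origin at the centre of its underside.
There are look-alikes about, which are no part of the job. Of the things that look like the key, the largest one is meant. Leave any blue look-alike of the carrier alone.

How it is judged:
On the way, in this order (a step that is already met when the one before it is completed fails the run):
1. the carrier lies flat on the base, both pins through its holes and its opening over the lock plate (x of carrier in the frame of base between -0.003 and 0.003 m and y of carrier in the frame of base between -0.003 and 0.003 m and z of carrier in the frame of base between 0.029 and 0.0345 m and y of opening in the frame of base between -0.042 and -0.034 m and angle between carrier's own z axis and vertical below 0.03 rad), for 0.2 s.
2. with the carrier seated, the key's foot has dropped through the window below the lock plate, still lengthwise (all of step 1 and x of key in the frame of base between -0.023 and 0.023 m and y of key in the frame of base between -0.045 and -0.031 m and angle between key's own z axis and vertical below 0.08 rad and z of key in the frame of base below 0.0195 m and angle between the x axis of key and the x axis of base, either way round below 0.3 rad), for 0.1 s.
At the end, for the whole second after the job is handed in: Carrier flat on the base (3 mm sideways, 2.5 mm in height, 0.03 rad), its opening over the lock plate; key upright (0.08 rad) in the window, collar on the carrier (2.5 mm), turned crosswise (within 0.2 rad of the base's y axis); both at rest (all of step 1 and x of key in the frame of base between -0.023 and 0.023 m and y of key in the frame of base between -0.045 and -0.031 m and angle between key's own z axis and vertical below 0.08 rad and z of key in the frame of base between 0.0125 and 0.0175 m and angle between the x axis of key and the y axis of base, either way round below 0.2 rad and linear speed of each of key, carrier below 0.02 m/s); the robot touches nothing.
It fails at once if the key is pressed on the base or lock plate with more than 60 N before it is turned (contact force between key and base above 60 N and angle between the x axis of key and the x axis of base, either way round below 0.3 rad).
It fails at once if the carrier is dropped onto the base (faster than 0.4 m/s close above its seat) (horizontal distance between carrier and base below 0.03 m and z of carrier in the frame of base between 0.028 and 0.045 m and linear speed of carrier above 0.4 m/s).
It fails at once if a bystander is moved by more than 30 mm (distance of any of multimeter, screwdriver, mug, mouse, trainer from where it was at the start of the episode above 0.03 m).
It also fails if it takes over 72 s, if anything falls off the work surface, if the arm or the gripper's body presses on something with over 40 N, if the wrist force passes 120 N, or if a joint passes its speed limit or range.

## Working session

There is one attempt and no reset: what is moved stays moved. The work goes in short steps, Python scripts to look and compute and a shell command to move; the robot and the scene stay as the last step left them, time stands still between calls to the robot, and variables do not carry over. Pictures are saved under pics/ and viewed, at most 10 in all, crops included, and the job is handed in when it is done.

```bash
mkdir -p pics; python3 - <<'E'
from cell import sensors,cams,manip
import cv2,numpy as np,pickle
s=sensors.read_state();print(s,manip.hold_point_z)
d={n:cams.snapshot(n) for n in("scene","side","wrist")}
pickle.dump(d,open('d0.pkl','wb'))
for n in d:
  cv2.imwrite(f'pics/{n}0.png',d[n]["color"][:,:,::-1]);c=d[n];print(n,c['fov_y'],c['cx'],c['cy'],c['rvec'],c['tvec'])
E
```

```text
{'time_s': 0.0, 'q': array([-2.17703137e-01,  1.04710520e-01,  9.65035584e-02,  1.56388868e+00,
       -9.36800409e-06,  1.35307956e+00]), 'qvel': array([ 0.00088178, -0.00128714, -0.00086283,  0.00051971,  0.00055533,
       -0.00215554]), 'tau': array([ 7.03431251e-04, -5.56934094e+01,  5.03644359e+01,  1.70058967e-02,
       -2.22691165e-04, -8.28643181e-07]), 'ee_pos': array([5.99684320e-01, 7.45735149e-05, 2.30534619e-01]), 'tool_rot': array([-3.14032199e+00, -2.71505563e-04,  1.57080979e+00]), 'ft_force': array([ 0.70792686, -0.23587063,  0.8390005 ]), 'wrist_torque': array([ 0.03499874, -0.04879766,  0.00909035]), 'grip_force': 0.0, 'finger_gap': 0.9999160376292987} 0.0187
scene 42.2930459986792 312.46655248971217 240.49610785998271 [ 0.79392612  2.53103323 -1.13804838] [ 0.44965737 -0.12817693  1.8176982 ]
side 47.11146865126458 313.66215081284577 242.38877240231037 [ 2.27808875 -0.39507728  0.15733229] [-0.47554781  0.16860869  1.24523082]
wrist 61.18905904358689 314.82123320958016 239.95630313926304 [-2.86374014e+00  1.28062120e-04  1.28316462e-03] [-0.60013708 -0.03542238  0.37859443]
```

View pics/scene0.png

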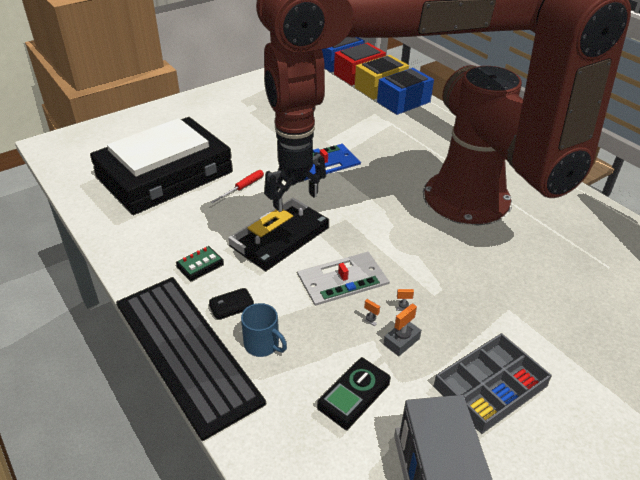

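View pics/side0.png

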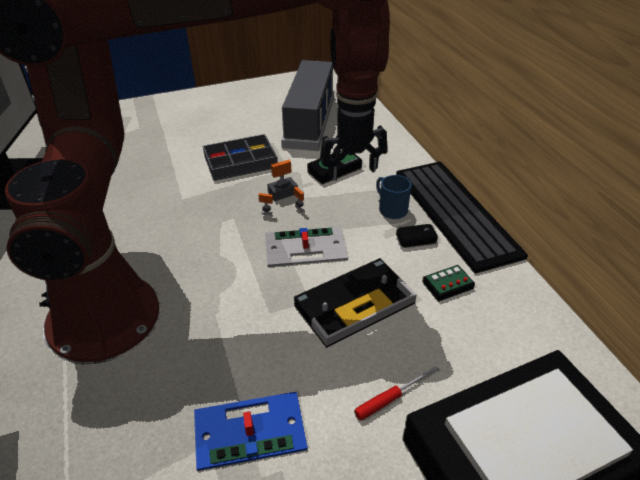

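Scene: the grey carrier is at about (343,278), the base with its yellow plate at (280,235), and a blue look-alike carrier at (335,160). There are three orange key-like things: (403,322) large and in the grey stand, (372,308) small, (405,297) small. The large one in the stand fits the description. I'll confirm it in enlarged crops.

```bash
python3 - <<'E'
import cv2,pickle
d=pickle.load(open('d0.pkl','rb'))
a=d['side']['color'][150:350,230:430,::-1];cv2.imwrite('pics/c1.png',cv2.resize(a,(800,800),interpolation=cv2.INTER_CUBIC)[:600] if 0 else cv2.resize(a,(600,600),interpolation=cv2.INTER_CUBIC))
a=d['scene']['color'][190:360,225:435,::-1];cv2.imwrite('pics/c2.png',cv2.resize(a,None,fx=3.5,fy=3.5,interpolation=cv2.INTER_CUBIC))
E
```

```text
(no output)
```

View pics/c1.png

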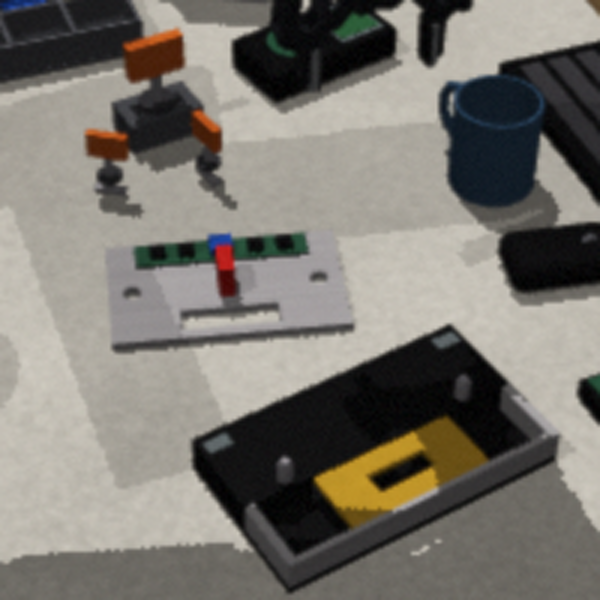

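View pics/c2.png

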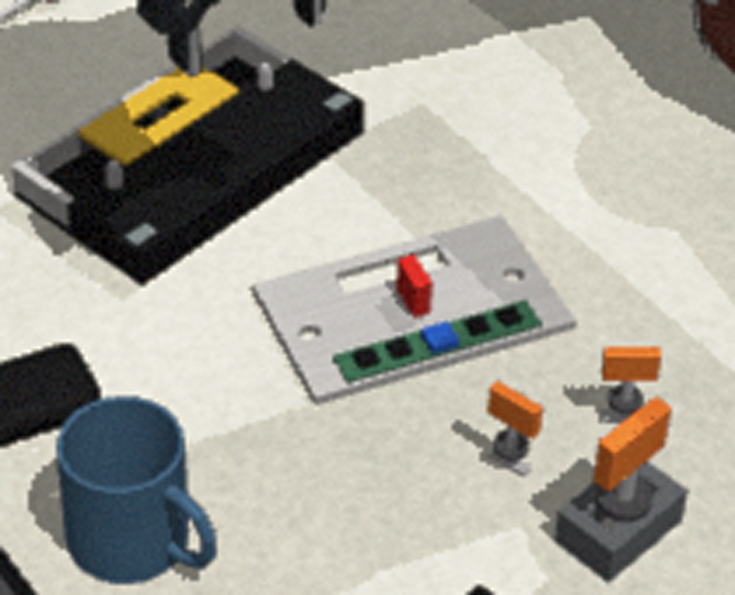

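```bash
cat >h.py <<'E'
import cv2,pickle,numpy as np
from scipy.optimize import least_squares,minimize
def proj(c,P):
    f=240/np.tan(np.radians(c['fov_y']/2));K=np.array([[f,0,c['cx']],[0,f,c['cy']],[0,0,1.]])
    return cv2.projectPoints(np.asarray(P,float).reshape(-1,3),np.array(c['rvec'],float),np.array(c['tvec'],float),K,None)[0][:,0]
def world(p,L):
    L=np.asarray(L,float).reshape(-1,3);c,s=np.cos(p[2]),np.sin(p[2])
    return np.c_[p[0]+c*L[:,0]-s*L[:,1],p[1]+s*L[:,0]+c*L[:,1],L[:,2]]
def fitpts(obs,p0):  # obs: list of (cam, local pts, pixels)
    r=lambda p:np.concatenate([(proj(c,world(p,L))-px).ravel() for c,L,px in obs])
    o=least_squares(r,p0,loss='soft_l1');return o.x,r(o.x).reshape(-1,2).round(1)
def box(x,y,z0,z1):
    return np.array([(a,b,c) for a in(-x/2,x/2) for b in(-y/2,y/2) for c in(z0,z1)])
def fitmask(obs,L,p0):  # obs: list of (cam, mask)
    def cost(p):
        t=0
        for c,m in obs:
            h=cv2.convexHull((proj(c,world(p,L))*16).astype(np.int32));q=np.zeros(m.shape,np.uint8)
            cv2.fillConvexPoly(q,h,255,cv2.LINE_AA,4);t+=np.abs(q/255.-m).sum()/m.sum()
        return t
    best=min((minimize(cost,[p0[0],p0[1],y],method='Nelder-Mead',options=dict(initial_simplex=np.array([p0[0],p0[1],y])+np.array([[0,0,0],[.02,0,0],[0,.02,0],[0,0,.3]]))) for y in p0[2]),key=lambda o:o.fun)
    return best.x,best.fun
E
cat >a.py <<'E'
from h import *
d=pickle.load(open('d0.pkl','rb'));S,C=d['side'],d['scene']
s=lambda *p:np.array(p)/3-.33+[230,150]
c=lambda *p:np.array(p)/3.5-.36+[225,190]
z=.008
cor=lambda x,y,z:(x,y,z)
p,r=fitpts([(S,[(-.08,0,z),(.08,0,z),(-.1,-.06,z),(.1,-.06,z),(-.1,.06,z),(-.041,-.027,z),(.041,-.027,z),(.041,-.049,z),(-.041,-.049,z)],s((132,293),(318,277),(112,344),(353,324),(106,247),(180,313),(278,304),(280,320),(182,330))),
 (C,[(.08,0,z),(-.08,0,z),(.1,-.06,z),(-.1,-.06,z),(-.1,.06,z),(.1,.06,z)],c((309,331),(514,274),(253,288),(500,217),(575,322),(318,396)))],[.55,.1,-1.5])
print('carrier',p.round(4),r.tolist())
p,r=fitpts([(S,[(-.08,0,.052),(.08,0,.052),(-.12,.07,.032),(.12,.07,.032)],s((285,458),(463,377),(193,440),(449,326))),
 (C,[(.08,0,.052),(-.08,0,.052),(-.12,.07,.032),(.12,.07,.032)],c((114,164),(265,64),(362,102),(141,272)))],[.6,-.1,-1])
print('base',p.round(4),r.tolist())
w,r=fitpts([(S,[(-.025,-.009,.032),(.025,.009,.032)],s((368,478),(432,455)))],p);print(w)
# window center from side/scene pixel guess
for cam,px in((S,s((402,470))),(C,c((160,110)))):
    o=least_squares(lambda q:(proj(cam,[q[0],q[1],.032])-px).ravel(),[.6,-.1]).x-p[:2]
    print('window local',np.cos(p[2])*o[0]+np.sin(p[2])*o[1],-np.sin(p[2])*o[0]+np.cos(p[2])*o[1])
ms=[]
for cam,(x0,x1,y0,y1) in((S,(268,294,155,182)),(C,(393,420,300,332))):
    m=np.zeros((480,640));h=cv2.cvtColor(cam['color'],cv2.COLOR_RGB2HSV)
    m[y0:y1,x0:x1]=((h[...,0]<20)&(h[...,1]>130)&(h[...,2]>70))[y0:y1,x0:x1];print(m.sum());ms.append((cam,m))
print('key',fitmask(ms,box(.056,.014,.066,.104),[.55,.3,[-1.5,-.8,0,.8]]))
E
python3 a.py
```

```text
carrier [ 0.5026  0.0641 -0.2248] [[-0.2, 0.0], [0.2, 0.0], [-0.3, 0.2], [-0.1, -0.3], [-0.5, 0.6], [-0.1, -0.7], [-0.3, -0.5], [0.1, 0.1], [-0.0, -0.3], [-0.1, 0.4], [-0.4, 0.0], [-0.4, -1.0], [0.3, -0.5], [0.1, -0.2], [-0.9, 0.7]]
base [ 0.5472 -0.1586  0.2097] [[0.1, 0.7], [-0.0, -0.3], [-0.8, -0.2], [-0.0, -1.3], [-0.5, 0.1], [-0.6, 0.6], [0.5, -0.1], [-0.2, -4.5]]
[ 0.55249929 -0.19354343 -0.26149571]
window local -0.002976437564749945 -0.03886591526857552
window local -0.004156160774672278 -0.03757684010974465
250.0
314.0
key (array([0.51416917, 0.30160029, 0.28386436]), np.float64(0.5645715998501311))
```

View pics/wrist0.png

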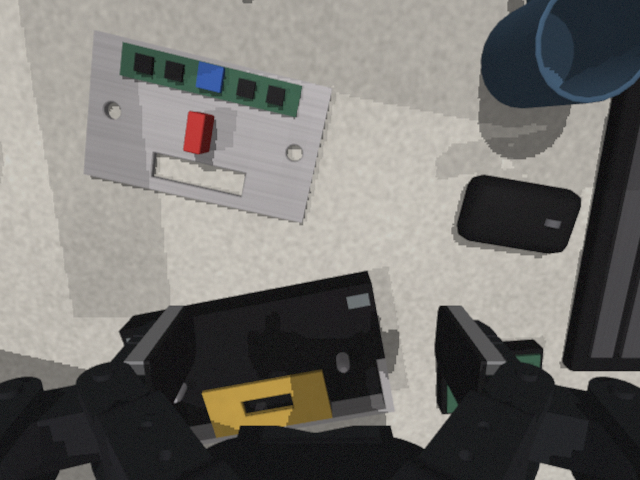

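The wrist view shows the carrier holes at (113,110) and (294,153), its opening at (154,153)-(241,195), the base corner at (369,272), a pin at (343,355), and the plate window at (244,403)-(293,410). I'll fold this view into the fit.

```bash
cat >>a.py <<'E'
print('----')
W=d['wrist'];a=lambda *p:np.array(p,float)
p,r=fitpts([(W,[(-.08,0,z),(.08,0,z),(-.1,.06,z),(.1,.06,z),(.1,-.06,z),(-.1,-.06,z)],a((112.5,111),(294,153),(95,32),(331,93),(303,220),(86,175))),(S,[(-.08,0,z),(.08,0,z),(-.1,-.06,z),(.1,-.06,z)],s((132,293),(318,277),(112,344),(353,324))),
 (C,[(.08,0,z),(-.08,0,z),(.1,-.06,z),(-.1,-.06,z),(-.1,.06,z)],c((309,331),(514,274),(253,288),(500,217),(575,322)))],[.5,.06,-.2])
print('carrier',p.round(4),r.tolist())
p,r=fitpts([(W,[(.12,.07,.032),(.08,0,.052)],a((369,272),(342,352))),(S,[(-.08,0,.052),(.08,0,.052),(-.12,.07,.032),(.12,.07,.032)],s((285,458),(463,377),(193,440),(449,326))),
 (C,[(.08,0,.052),(-.08,0,.052),(-.12,.07,.032)],c((114,164),(265,64),(362,102)))],[.6,-.1,.2])
print('base',p.round(4),r.tolist())
for cam,px in((S,s((402,470))),(C,c((160,110))),(W,a((268,403)))):
    o=least_squares(lambda q:(proj(cam,[q[0],q[1],.032])-px).ravel(),[.6,-.1]).x-p[:2]
    print('window local',np.cos(p[2])*o[0]+np.sin(p[2])*o[1],-np.sin(p[2])*o[0]+np.cos(p[2])*o[1])
E
python3 a.py | sed -n '/----/,$p'
```

```text
----
carrier [ 0.5042  0.0628 -0.2206] [[-0.4, 0.4], [0.5, -0.0], [-1.3, -1.5], [1.2, -5.5], [-0.7, 2.4], [-2.1, -0.2], [0.5, 0.3], [0.9, 0.1], [0.6, 0.5], [0.8, -0.2], [-0.9, 0.4], [-1.3, -0.1], [-1.2, -1.0], [-0.6, -0.6], [-0.7, -0.4]]
base [ 0.5481 -0.1543  0.2378] [[-0.4, 0.5], [1.4, 9.2], [0.4, -0.2], [-1.0, -2.2], [-0.9, -0.3], [-1.9, -3.0], [0.7, 1.6], [-0.6, 1.2], [0.7, 0.0]]
window local -0.0059826797295998565 -0.04271179566600403
window local -0.007125724794823786 -0.041390088589526225
window local -0.004020599527186262 -0.04104996642425023
```

```bash
python3 -m creep '[[-0.05,-0.012,0,0,0.0854],[-0.05,-0.012,0,0,0.0854],[-0.05,-0.013,0,0,0.0854],[-0.05,-0.013,0,0,0.0854],[0,0,0,0,0.0854],[0,0,0,0,0.0854],[0,0,0,0,0.0854]]'
cat >snap.py <<'E'
import sys,pickle,cv2
from cell import cams
k=sys.argv[1];d={n:cams.snapshot(n) for n in sys.argv[2:]}
pickle.dump(d,open(f'd{k}.pkl','wb'))
for n in d: cv2.imwrite(f'pics/{n}{k}.png',d[n]["color"][:,:,::-1])
E
python3 snap.py 1 wrist
python3 -m creep '[[0.05,-0.01,0,0,0.0854],[0.05,-0.01,0,0,0.0854],[0.05,-0.01,0,0,0.0854],[0.05,-0.01,0,0,0.0854],[0.05,0,0,0,0.0854],[0.05,0,0,0,0.0854],[0.05,0,0,0,0.0854],[0.05,0,0,0,0.0854]]'
python3 -m creep '[[0,0,0,0,0.0854],[0,0,0,0,0.0854],[0,0,0,0,0.0854]]'
python3 snap.py 2 wrist
python3 - <<'E'
import cv2,numpy as np
a=cv2.imread('pics/wrist1.png');b=cv2.imread('pics/wrist2.png')
f=lambda i:cv2.resize(i[:400,:],(640,400))
o=np.vstack([cv2.resize(a,(800,600))[:300],cv2.resize(b,(800,600))[:300]]);cv2.imwrite('pics/m12.png',o)
E
```

```text
time_s: 0.85
ee_pos: [0.5516, -0.1932, 0.2312]
tool_rot: [-3.141, -0.001, 1.571]
ft_force: [-0.1, 0.3, -0.1]
finger_gap: 1.003
grip_force: 0.0
time_s: 1.7
ee_pos: [0.5113, 0.2056, 0.2316]
tool_rot: [3.141, -0.0, 1.573]
ft_force: [1.4, -0.5, -0.5]
finger_gap: 0.997
grip_force: 0.0
time_s: 2.0
ee_pos: [0.5121, 0.2022, 0.2313]
tool_rot: [3.142, 0.0, 1.572]
ft_force: [1.1, -0.2, -0.4]
finger_gap: 1.001
grip_force: 0.0
```

View pics/m12.png

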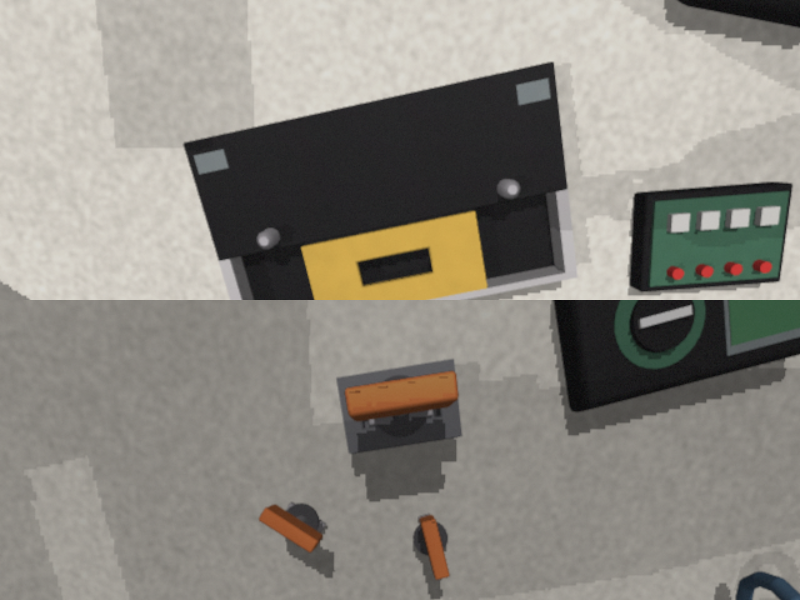

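Top half: base corners at (184,143) and (553,63), pins at (264,240) and (512,189), window at (358,262)-(433,272). Bottom half: the large key is in its stand at (402,393), clearly larger than the two loose orange ones at (290,527) and (434,546), so it is the one meant.

```bash
cat >b.py <<'E'
from h import *
d=pickle.load(open('d0.pkl','rb'));S,C=d['side'],d['scene']
s=lambda *p:np.array(p)/3-.33+[230,150]
c=lambda *p:np.array(p)/3.5-.36+[225,190]
W0=d['wrist'];W1=pickle.load(open('d1.pkl','rb'))['wrist'];W2=pickle.load(open('d2.pkl','rb'))['wrist']
w=lambda *p:np.array(p)*.8-.1
z=.008
p,r=fitpts([(W0,[(-.08,0,z),(.08,0,z),(-.1,.06,z),(.1,-.06,z),(-.1,-.06,z)],np.array([(112.5,111),(294,153),(95,32),(303,221),(86,175.)])),(S,[(-.08,0,z),(.08,0,z)],s((132,293),(318,277))),(C,[(.08,0,z),(-.08,0,z)],c((309,331),(514,274)))],[.5,.06,-.2])
print('carrier',p.round(4),r.tolist())
L=[(-.12,.07,.032),(.12,.07,.032),(-.08,0,.052),(.08,0,.052)]
p,r=fitpts([(W1,L,w((184,143),(553,63),(264,240),(512,189)))],[.55,-.15,.2]);print('base W',p.round(4),r.tolist())
p,r=fitpts([(W1,L,w((184,143),(553,63),(264,240),(512,189))),(S,L,s((193,440),(449,326),(285,458),(463,377))),(C,L[:1]+L[2:],c((362,102),(265,64),(114,164)))],[.55,-.15,.2]);print('base',p.round(4),r.tolist())
for cam,px in((S,s((402,470))),(C,c((160,110))),(W1,w(*[(395.7,267)]))):
    o=least_squares(lambda q:(proj(cam,[q[0],q[1],.032])-px).ravel(),[.6,-.1]).x-p[:2]
    print('window local',np.cos(p[2])*o[0]+np.sin(p[2])*o[1],-np.sin(p[2])*o[0]+np.cos(p[2])*o[1])
K=[(-.028,.007,.104),(.028,.007,.104)]
T=[(-.037,.023,.031),(.037,.023,.031),(.037,-.023,.031),(-.037,-.023,.031)]
p,r=fitpts([(W2,K+T,w((346,88),(456,71),(337,78),(452,60),(461,137),(350,153)))],[.51,.3,.2]);print('key',p.round(4),r.tolist())
E
python3 b.py
```

```text
carrier [ 0.5046  0.0629 -0.2171] [[-0.0, 0.5], [1.0, -0.5], [-1.2, -1.3], [0.1, 0.9], [-1.4, 0.1], [0.6, 0.3], [1.0, -0.0], [-0.9, 0.6], [-1.4, -0.1]]
base W [ 0.5477 -0.1604  0.2009] [[-1.4, -0.4], [0.8, -1.2], [-0.2, 0.9], [0.4, 1.0]]
base [ 0.5476 -0.1602  0.2019] [[-1.7, -0.5], [0.5, -1.6], [-0.4, 0.8], [0.2, 0.6], [-0.4, -0.1], [0.8, -0.8], [0.4, 0.9], [0.6, 0.3], [0.2, -0.1], [-0.9, 0.5], [-1.1, -0.3]]
window local -0.002720347320226615 -0.03724703832134881
window local -0.003910034385040693 -0.03596715305111622
window local -0.0014421757033347806 -0.03778005790659256
key [0.5169 0.3006 0.1415] [[-1.6, 0.1], [0.6, -0.1], [-0.4, -0.1], [1.9, -0.2], [0.8, -0.1], [-1.1, 0.6]]
```

```bash
python3 -m creep '[[-0.05,-0.003,0,0,0.0854],[-0.05,-0.003,0,0,0.0854],[-0.039,-0.002,0,0,0.0854],[0,0,0.03,0.11,0.0854],[0,0,0.04,0.109,0.0854],[0,0,0.04,0,0.0854],[0,0,0,0,0.0854],[0,0,0,0,0.0854]]'; python3 -m creep '[[0,0,0,0,0.0854],[0,0,0,0,0.0854]]'; python3 snap.py 3 wrist
python3 - <<'E'
from h import *
W=pickle.load(open('d3.pkl','rb'))['wrist'];h=cv2.cvtColor(W['color'],cv2.COLOR_RGB2HSV)
m=(((h[...,0]<8)|(h[...,0]>172))&(h[...,1]>150)&(h[...,2]>60)).astype(np.uint8)
n,l,st,ce=cv2.connectedComponentsWithStats(m);i=1+st[1:,4].argmax();print(st[i],ce[i])
print('grip',fitmask([(W,(l==i).astype(float))],box(.014,.032,.008,.04),[.504,.063,[-.2]]))
from cell import sensors;print(sensors.read_state()['ee_pos'])
E
```

```text
time_s: 2.85
ee_pos: [0.5041, 0.0625, 0.1221]
tool_rot: [-3.141, 0.0, 1.351]
ft_force: [-0.7, 0.8, 0.3]
finger_gap: 1.003
grip_force: 0.0
time_s: 3.05
ee_pos: [0.5058, 0.063, 0.1238]
tool_rot: [3.138, -0.0, 1.352]
ft_force: [-0.5, -0.5, -0.3]
finger_gap: 0.999
grip_force: 0.0
[ 299  212   23   62 1374] [309.83551674 242.7860262 ]
grip (array([ 0.5036125 ,  0.06307263, -0.27708414]), np.float64(0.1920113023375289))
[0.50558919 0.06307405 0.12345805]
```

```bash
python3 -m creep '[[0,0,0.04,0,0.0854],[0,0,0.04,0,0.0854],[0,0,0.018,0,0.0854],[0,0,0.01,0,0.0854],[0,0,0,0,0.0854],[0,0,0,0,0.0854]]' ; python3 -m creep '[[0,0,0,0,0],[0,0,0,0,0],[0,0,0,0,0],[0,0,0,0,0],[0,0,0,0,0],[0,0,0,0,0],[0,0,0,0,0],[0,0,0,0,0]]'
```

```text
time_s: 3.7
ee_pos: [0.5054, 0.0632, 0.0148]
tool_rot: [3.14, -0.0, 1.352]
ft_force: [0.2, 0.0, 1.0]
finger_gap: 0.996
grip_force: 0.0
time_s: 4.5
ee_pos: [0.5046, 0.0633, 0.0136]
tool_rot: [3.141, -0.0, 1.352]
ft_force: [-1.0, 0.3, 5.2]
finger_gap: 0.152
grip_force: 60.1
```

```bash
python3 -m creep '[[0,0,-0.01,0,0],[0,0,-0.03,0,0],[0,0,-0.03,0,0],[0,0,-0.03,-0.105,0],[0,0,0,-0.105,0],[0,0,0,-0.105,0],[0,0,0,-0.106,0],[0,0,0,0,0]]' ; python3 -m creep '[[-0.025,-0.001,0,0,0],[-0.04,-0.001,0,0,0],[-0.04,-0.001,0,0,0],[-0.04,0,0,0,0],[-0.04,0,0,0,0],[-0.03,0,0,0,0],[-0.0126,0,0,0,0],[0,0,0,0,0]]';python3 -m creep '[[0,0,0,0,0],[0,0,0,0,0]]'; python3 snap.py 4 wrist side scene
python3 - <<'E'
import cv2,numpy as np
a=cv2.imread('pics/wrist4.png');b=cv2.imread('pics/side4.png');c=cv2.imread('pics/scene4.png')
r=np.hstack([cv2.resize(b[230:350,280:440],(400,300),interpolation=2),cv2.resize(c[160:280,210:370],(400,300),interpolation=2)])
cv2.imwrite('pics/m4.png',np.vstack([cv2.resize(a[:240],(800,300)),r]))
E
```

```text
time_s: 5.3
ee_pos: [0.504, 0.0633, 0.1133]
tool_rot: [-3.141, -0.0, 1.774]
ft_force: [0.1, -0.2, -2.9]
finger_gap: 0.148
grip_force: 59.1
time_s: 6.1
ee_pos: [0.5469, -0.1616, 0.113]
tool_rot: [-3.141, -0.0, 1.768]
ft_force: [-0.1, 0.8, -3.6]
finger_gap: 0.15
grip_force: 59.1
time_s: 6.3
ee_pos: [0.5468, -0.159, 0.1132]
tool_rot: [-3.141, -0.001, 1.773]
ft_force: [0.5, 0.7, -3.8]
finger_gap: 0.148
grip_force: 59.1
```

View pics/m4.png

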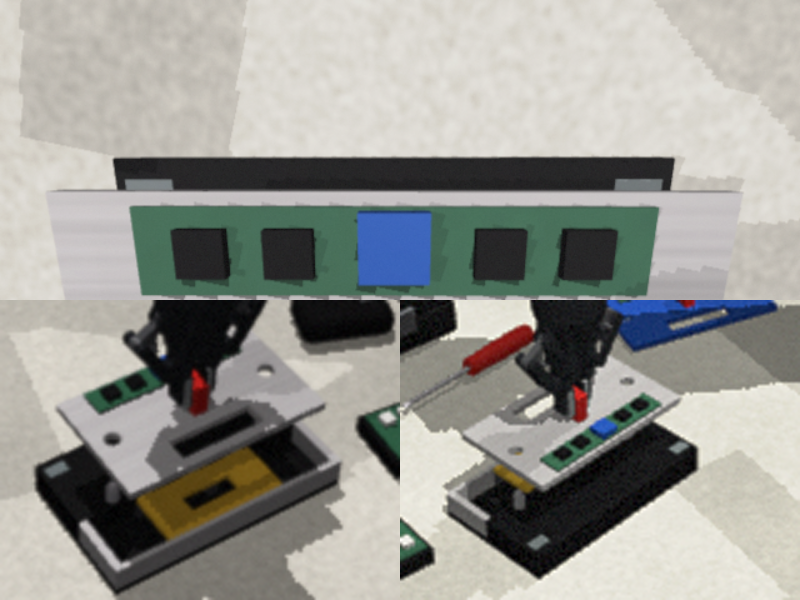

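```bash
python3 - <<'E'
from h import *
d=pickle.load(open('d4.pkl','rb'));S,C,W=d['side'],d['scene'],d['wrist'];z=.1075
w=lambda *p:np.array(p)*.8-.1
p,r=fitpts([(W,[(-.1,.06,z),(.1,.06,z)],w((48,192),(740,193)))],[.547,-.16,.2]);print('car W',p.round(4),r.tolist())
p,r=fitpts([(W,[(-.1,.06,z),(.1,.06,z)],w((48,192),(740,193))),(S,[(-.08,0,z),(.08,0,z)],[(324.6,285),(385.8,257.4)]),(C,[(.08,0,z),(-.08,0,z)],[(256.2,219.8),(301,192.2)])],[.547,-.16,.2]);print('car',p.round(4),r.tolist())
p,r=fitpts([(W,[(-.12,.07,.032),(.12,.07,.032)],w((113,158),(675,157)))],[.547,-.16,.2]);print('base W',p.round(4),r.tolist())
E
```

```text
car W [ 0.5477 -0.1597  0.2008] [[-2.0, 0.2], [2.0, 0.2]]
car [ 0.5473 -0.1597  0.2007] [[-2.9, -0.0], [1.2, 0.0], [0.3, 0.6], [0.5, 0.6], [-1.1, -0.1], [-1.4, -0.1]]
base W [ 0.548  -0.1603  0.2039] [[-1.1, 0.1], [1.1, 0.1]]
```

```bash
python3 -m creep '[[0,0,0.02,0,0],[0,0,0.02,0,0],[0,0,0.006,0,0],[0,0,0.005,0,0],[0,0,0.004,0,0],[0,0,0,0,0]]'; python3 -m creep '[[0,0,0.003,0,0],[0,0,0.003,0,0],[0,0,0.003,0,0],[0,0,0.001,0,0],[0,0,0,0,0]]'
```

```text
time_s: 7.05
ee_pos: [0.5472, -0.1603, 0.0586]
tool_rot: [3.141, 0.0, 1.773]
ft_force: [0.6, -0.8, -3.9]
finger_gap: 0.151
grip_force: 59.0
time_s: 7.55
ee_pos: [0.5469, -0.1602, 0.0481]
tool_rot: [-3.141, -0.0, 1.773]
ft_force: [0.4, 1.1, -3.7]
finger_gap: 0.151
grip_force: 59.1
```

```bash
python3 -m creep '[[0,0,0.001,0,0],[0,0,0.001,0,0],[0,0,0.001,0,0],[0,0,0,0,0],[0,0,0,0,0]]'
```

```text
time_s: 8.05
ee_pos: [0.5471, -0.1604, 0.0456]
tool_rot: [3.141, 0.0, 1.773]
ft_force: [-1.7, 0.6, 1.7]
finger_gap: 0.15
grip_force: 59.6
```

```bash
python3 -m creep '[[0,0,0,0,0.07],[0,0,0,0,0.07],[0,0,0,0,0.07],[0,0,0,0,0.07],[0,0,-0.02,0,0.07],[0,0,-0.04,0,0.07],[0,0,-0.045,0,0.07],[0,0,-0.045,0,0.07]]'; python3 -m creep '[[0.03,0.005,-0.035,0,0.07],[0.048,0.007,0,0,0.07],[0.048,0.007,0,0,0.07],[0.048,0.007,0,0,0.07],[0.048,0.007,0,0,0.07],[0.048,0.007,0,0,0.07],[0.048,0.007,0,0,0.07],[0.048,0.007,0,0,0.07]]'; python3 -m creep '[[0.048,0.007,0,0,0.07],[0.043,0.002,0,0,0.07],[0,0,0,-0.138,0.07],[0,0,0,-0.138,0.07],[0,0,0,-0.138,0.07],[0,0,0,-0.138,0.07],[0,0,0,-0.138,0.07],[0,0,0,-0.138,0.07]]'; python3 -m creep '[[0,0,0,-0.138,0.07],[0,0,0,-0.138,0.07],[0,0,0,-0.138,0.07],[0,0,0,-0.138,0.07],[0,0,0,-0.137,0.07],[0,0,0,0,0.07],[0,0,0,0,0.07],[0,0,0,0,0.07]]'
python3 snap.py 5 wrist side scene
python3 - <<'E'
from h import *
from cell import sensors
print(sensors.read_state()['q'])
d=pickle.load(open('d5.pkl','rb'));W=d['wrist'];S=d['side'];C=d['scene'];h=cv2.cvtColor(W['color'],cv2.COLOR_RGB2HSV)
m=((h[...,0]<20)&(h[...,1]>140)&(h[...,2]>60)).astype(np.uint8)
n,l,st,ce=cv2.connectedComponentsWithStats(m);i=1+st[1:,4].argmax();print(st[1:],ce[1:].round())
print('key',fitmask([(W,(l==i).astype(float))],box(.056,.014,.066,.104),[.517,.3,[.15]]))
b=cv2.imread('pics/side5.png');c=cv2.imread('pics/scene5.png')
r=np.hstack([cv2.resize(b[230:350,280:440],(400,300),interpolation=2),cv2.resize(c[160:280,210:370],(400,300),interpolation=2)])
cv2.imwrite('pics/m5.png',np.vstack([cv2.resize(cv2.imread('pics/wrist5.png'),(400,300)).repeat(1,0),]) if 0 else np.vstack([np.hstack([cv2.resize(cv2.imread('pics/wrist5.png'),(400,300)),np.zeros((300,400,3),np.uint8)]),r]))
E
```

```text
time_s: 8.85
ee_pos: [0.5467, -0.1601, 0.1968]
tool_rot: [-3.141, -0.0, 1.773]
ft_force: [0.7, -0.8, -0.7]
finger_gap: 0.817
grip_force: 0.0
time_s: 9.65
ee_pos: [0.5262, 0.2111, 0.2306]
tool_rot: [3.141, 0.0, 1.773]
ft_force: [1.4, -0.5, 0.6]
finger_gap: 0.82
grip_force: 0.0
time_s: 10.45
ee_pos: [0.5171, 0.3001, 0.2303]
tool_rot: [3.142, 0.0, 2.607]
ft_force: [-0.2, -0.4, -0.1]
finger_gap: 0.821
grip_force: 0.0
time_s: 11.25
ee_pos: [0.5171, 0.3001, 0.2303]
tool_rot: [-3.142, 0.0, -2.997]
ft_force: [-0.2, 0.2, 0.1]
finger_gap: 0.822
grip_force: 0.0
[ 3.07300147e-01  9.71445783e-02  8.80657687e-02  1.56163739e+00
 -6.73499608e-05  1.60580907e-01]
[[ 589   50   51   65 2335]
 [ 211   87   44   47  880]
 [ 307  181   21   85 1643]
 [ 182  214   52   21  779]] [[618.  84.]
 [233. 111.]
 [317. 223.]
 [208. 224.]]
key (array([0.79330614, 0.371534  , 0.24130373]), np.float64(1.0))
```

View pics/m5.png

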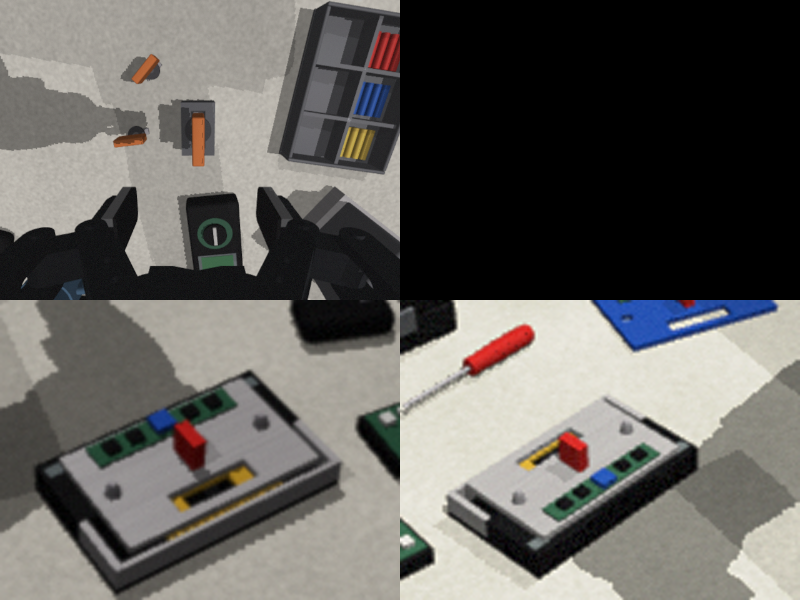

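The carrier lies flat with both pins through its holes. The key is at wrist pixel (317,223), component 3.

```bash
python3 - <<'E'
from h import *
d=pickle.load(open('d5.pkl','rb'));W=d['wrist'];h=cv2.cvtColor(W['color'],cv2.COLOR_RGB2HSV)
m=((h[...,0]<20)&(h[...,1]>110)&(h[...,2]>40)).astype(np.uint8)
n,l,st,ce=cv2.connectedComponentsWithStats(m);i=l[223,317];print(st[i])
p,f=fitmask([(W,(l==i).astype(float))],box(.056,.014,.066,.104),[.517,.3,[.15]]);print(p,f)
T=[(x,y,.031) for x in(-.037,.037) for y in(-.023,.023)]
print(proj(W,world(p,T)).round()*.625)
S=pickle.load(open('d5.pkl','rb'))['side']
E
```

```text
[ 307  181   21   85 1710]
[0.5165309  0.30130174 0.14396786] 0.12614608416466003
[[180.625 101.875]
 [215.    102.5  ]
 [181.25  155.625]
 [214.375 155.625]]
```

```bash
python3 -m creep '[[0,0.001,0.03,0,0.07],[0,0,0.045,0,0.07],[0,0,0.045,0,0.07],[0,0,0.026,0,0.07],[0,0,0.01,0,0.07],[0,0,0,0,0.07],[0,0,0,0,0.07]]';python3 -m creep '[[0,0,0,0,0],[0,0,0,0,0],[0,0,0,0,0],[0,0,0,0,0],[0,0,0,0,0],[0,0,0,0,0],[0,0,0,0,0]]'
```

```text
time_s: 12.1
ee_pos: [0.518, 0.3013, 0.0762]
tool_rot: [3.141, 0.002, -2.994]
ft_force: [0.7, 0.1, 0.9]
finger_gap: 0.821
grip_force: 0.0
time_s: 12.8
ee_pos: [0.5173, 0.3013, 0.075]
tool_rot: [3.141, 0.001, -2.993]
ft_force: [-1.2, 1.5, 5.4]
finger_gap: 0.151
grip_force: 59.1
```

```bash
python3 -m creep '[[0,0,-0.01,0,0],[0,0,-0.03,0,0],[0,0,-0.035,0,0],[0,0,-0.035,0,0],[0.003,-0.02,0,-0.027,0],[0.005,-0.035,0,-0.027,0],[0.006,-0.045,0,0,0],[0.006,-0.045,0,0,0]]';python3 -m creep '[[0.006,-0.045,0,0,0],[0.006,-0.045,0,0,0],[0.006,-0.045,0,0,0],[0.006,-0.045,0,0,0],[0.006,-0.045,0,0,0],[0.006,-0.045,0,0,0],[0.006,-0.045,0,0,0],[0.0038,-0.0364,0,0,0]]';python3 -m creep '[[0,0,0.03,0,0],[0,0,0.02,0,0],[0,0,0,0,0],[0,0,0,0,0],[0,0,0,0,0]]'; python3 snap.py 6 wrist side scene
python3 - <<'E'
import cv2,numpy as np
b=cv2.imread('pics/side6.png');c=cv2.imread('pics/scene6.png')
r=np.hstack([cv2.resize(b[230:350,280:440],(400,300),interpolation=2),cv2.resize(c[160:280,210:370],(400,300),interpolation=2)])
cv2.imwrite('pics/m6.png',np.vstack([r,np.hstack([cv2.resize(cv2.imread('pics/wrist6.png'),(400,300)),cv2.resize(b[270:330,330:410],(400,300),interpolation=2)])]))
E
```

```text
time_s: 13.6
ee_pos: [0.524, 0.1537, 0.1845]
tool_rot: [-3.141, -0.0, -2.938]
ft_force: [1.1, -0.8, -0.5]
finger_gap: 0.153
grip_force: 58.6
time_s: 14.4
ee_pos: [0.5496, -0.201, 0.1844]
tool_rot: [-3.141, -0.0, -2.941]
ft_force: [0.4, 0.1, -1.9]
finger_gap: 0.152
grip_force: 58.6
time_s: 14.9
ee_pos: [0.5508, -0.1987, 0.136]
tool_rot: [-3.14, 0.001, -2.939]
ft_force: [0.2, -0.1, -1.2]
finger_gap: 0.157
grip_force: 58.8
```

View pics/m6.png

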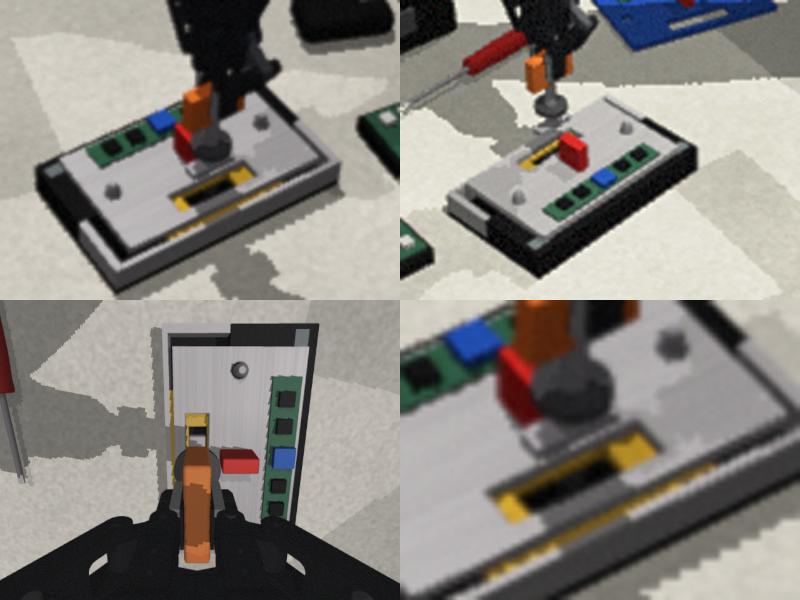

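The seated carrier's opening shows yellow on both sides of the window, a bit more on the right (+x), which fits the window lying about 3 mm towards -x. The key is lengthwise and centred over the opening. Lowering gently.

```bash
python3 -m creep '[[0,0,0.012,0,0],[0,0,0.01,0,0],[0,0,0.004,0,0],[0,0,0,0,0]]';python3 -m creep '[[0,0,0.003,0,0],[0,0,0.002,0,0],[0,0,0.002,0,0],[0,0,0,0,0]]';python3 -m creep '[[0,0,0.001,0,0],[0,0,0.001,0,0],[0,0,0.001,0,0],[0,0,0,0,0]]'
```

```text
time_s: 15.45
ee_pos: [0.5494, -0.198, 0.1069]
tool_rot: [3.14, -0.002, -2.939]
ft_force: [-0.3, -0.7, -1.2]
finger_gap: 0.152
grip_force: 58.9
time_s: 15.85
ee_pos: [0.55, -0.1985, 0.1011]
tool_rot: [3.141, -0.0, -2.939]
ft_force: [0.1, -0.6, -1.5]
finger_gap: 0.15
grip_force: 58.9
time_s: 16.25
ee_pos: [0.5507, -0.1987, 0.0991]
tool_rot: [-3.141, 0.001, -2.939]
ft_force: [1.7, 0.5, -0.6]
finger_gap: 0.153
grip_force: 59.1
```

```bash
python3 -m creep '[[0,0,0.001,0,0],[0,0,0.001,0,0],[0,0,0,0,0]]';python3 -m creep '[[0,0,0.001,0,0],[0,0,0.001,0,0],[0,0,0,0,0]]'
```

```text
time_s: 16.55
ee_pos: [0.5505, -0.1985, 0.0963]
tool_rot: [-3.141, 0.001, -2.939]
ft_force: [3.8, -0.6, -0.1]
finger_gap: 0.154
grip_force: 59.1
time_s: 16.85
ee_pos: [0.5504, -0.1986, 0.0944]
tool_rot: [-3.141, 0.001, -2.939]
ft_force: [4.7, 0.2, 0.5]
finger_gap: 0.151
grip_force: 59.2
```

```bash
python3 -m creep '[[-0.0015,0,0,0,0],[0,0,0.001,0,0],[0,0,0.001,0,0],[0,0,0,0,0]]';python3 -m creep '[[0,0,0.002,0,0],[0,0,0.002,0,0],[0,0,0.001,0,0],[0,0,0,0,0]]'
```

```text
time_s: 17.25
ee_pos: [0.551, -0.198, 0.0917]
tool_rot: [3.141, -0.001, -2.939]
ft_force: [0.1, 0.6, -1.8]
finger_gap: 0.157
grip_force: 58.9
time_s: 17.65
ee_pos: [0.5514, -0.1981, 0.087]
tool_rot: [3.141, -0.0, -2.939]
ft_force: [0.4, 0.3, -1.1]
finger_gap: 0.151
grip_force: 59.0
```

```bash
python3 -m creep '[[0,0,0.001,0,0],[0,0,0.001,0,0],[0,0,0.0005,0,0],[0,0,0,0,0]]';python3 -m creep '[[0,0,0.001,0,0],[0,0,0,0,0],[0,0,0,0,0]]'
```

```text
time_s: 18.05
ee_pos: [0.5515, -0.1982, 0.0847]
tool_rot: [-3.142, -0.0, -2.939]
ft_force: [0.5, 0.3, -1.6]
finger_gap: 0.154
grip_force: 59.0
time_s: 18.35
ee_pos: [0.5517, -0.1983, 0.084]
tool_rot: [-3.141, 0.0, -2.939]
ft_force: [0.1, 0.0, -1.4]
finger_gap: 0.153
grip_force: 59.2
```

```bash
python3 -m creep '[[0,0,0.0005,0,0],[0,0,0.0005,0,0],[0,0,0,0,0],[0,0,0,0,0]]'
```

```text
time_s: 18.75
ee_pos: [0.5519, -0.1983, 0.0839]
tool_rot: [-3.141, 0.001, -2.939]
ft_force: [-3.3, 1.3, 7.6]
finger_gap: 0.154
grip_force: 60.5
```

```bash
python3 -m creep '[[0,0,-0.0004,0.06,0],[0,0,0,0.1,0],[0,0,0,0.1,0],[0,0,0,0.1,0],[0,0,0,0,0]]'; python3 -c "
from cell import sensors;print(sensors.read_state()['wrist_torque'])"
```

```text
time_s: 19.25
ee_pos: [0.5521, -0.1986, 0.084]
tool_rot: [-3.141, 0.001, 2.982]
ft_force: [0.1, 0.6, 5.3]
finger_gap: 0.152
grip_force: 59.8
[-0.07314221 -0.00434325 -0.01511287]
```

```bash
python3 -m creep '[[0,0,0,0.12,0],[0,0,0,0.12,0],[0,0,0,0.12,0],[0,0,0,0.12,0],[0,0,0,0.12,0],[0,0,0,0.12,0],[0,0,0,0.12,0],[0,0,0,0,0]]'; python3 -m creep '[[0,0,0,0.12,0],[0,0,0,0.12,0],[0,0,0,0.1,0],[0,0,0,0.04,0],[0,0,0,0,0],[0,0,0,0,0]]';  python3 -c "
from cell import sensors;print(sensors.read_state()['wrist_torque'])"
```

```text
time_s: 20.05
ee_pos: [0.552, -0.1986, 0.084]
tool_rot: [3.141, 0.001, 2.143]
ft_force: [-0.5, 1.1, 4.2]
finger_gap: 0.152
grip_force: 59.9
time_s: 20.65
ee_pos: [0.552, -0.1986, 0.0839]
tool_rot: [3.141, 0.001, 1.767]
ft_force: [-0.8, -0.5, 5.3]
finger_gap: 0.154
grip_force: 59.9
[-0.02743282  0.12737367 -0.0276266 ]
```

```bash
python3 -m creep '[[0,0,0,0.03,0],[0,0,0,0.02,0],[0,0,0,0,0],[0,0,0,0,0]]';  python3 -c "
from cell import sensors;print(sensors.read_state()['wrist_torque'])";python3 -m creep '[[0,0,0,0.02,0],[0,0,0,0.01,0],[0,0,0,0,0],[0,0,0,0,0]]';  python3 -c "
from cell import sensors;print(sensors.read_state()['wrist_torque'])"
```

```text
time_s: 21.05
ee_pos: [0.5522, -0.1987, 0.084]
tool_rot: [3.14, 0.001, 1.716]
ft_force: [0.8, -1.6, 5.6]
finger_gap: 0.149
grip_force: 60.0
[-0.16739746 -0.17004211  0.2168472 ]
time_s: 21.45
ee_pos: [0.5522, -0.1986, 0.0839]
tool_rot: [3.14, 0.001, 1.687]
ft_force: [1.4, -1.7, 5.6]
finger_gap: 0.154
grip_force: 61.6
[-0.20597847 -0.15466085  0.966971  ]
```

```bash
python3 -m creep '[[0,0,0,-0.03,0],[0,0,0,0,0],[0,0,0,0,0.05],[0,0,0,0,0.05],[0,0,0,0,0.05],[0,0,0,0,0.05],[0,0,0,0,0.05]]'; python3 -m creep '[[0,0,-0.01,0,0.05],[0,0,-0.03,0,0.05],[0,0,-0.04,0,0.05],[0,0,-0.04,0,0.05],[0.05,0,0,0,0.05],[0.05,0,0,0,0.05],[0.05,0,0,0,0.05],[0,0,0,0,0.05]]'; python3 -m creep '[[0,0,0,0,0.05],[0,0,0,0,0.05],[0,0,0,0,0.05]]'; python3 snap.py 7 wrist side scene
python3 - <<'E'
from h import *
d=pickle.load(open('d7.pkl','rb'))
obs=[]
for n,(x0,x1,y0,y1) in dict(side=(320,400,240,310),scene=(230,300,160,240)).items():
    c=d[n];h=cv2.cvtColor(c['color'],cv2.COLOR_RGB2HSV);m=np.zeros((480,640))
    m[y0:y1,x0:x1]=((h[...,0]>=5)&(h[...,0]<16)&(h[...,1]>130)&(h[...,2]>60))[y0:y1,x0:x1];print(n,m.sum());obs.append((c,m))
print('key',fitmask(obs,box(.056,.014,.075,.113),[.552,-.198,[1.65,1.77]]))
b=cv2.imread('pics/side7.png');c=cv2.imread('pics/scene7.png')
r=np.hstack([cv2.resize(b[230:350,280:440],(400,300),interpolation=2),cv2.resize(c[160:280,210:370],(400,300),interpolation=2)])
cv2.imwrite('pics/m7.png',np.vstack([r,np.hstack([cv2.resize(cv2.imread('pics/wrist7.png'),(400,300)),cv2.resize(b,(400,300))])]))
E
```

```text
time_s: 22.15
ee_pos: [0.5515, -0.1982, 0.083]
tool_rot: [-3.141, -0.0, 1.714]
ft_force: [-0.8, 0.1, -0.0]
finger_gap: 0.586
grip_force: 0.0
time_s: 22.95
ee_pos: [0.5295, -0.0449, 0.2047]
tool_rot: [3.14, -0.001, 1.719]
ft_force: [0.9, -0.8, 0.7]
finger_gap: 0.585
grip_force: 0.0
time_s: 23.25
ee_pos: [0.5304, -0.0509, 0.2033]
tool_rot: [3.142, 0.0, 1.712]
ft_force: [-0.9, -0.6, 0.5]
finger_gap: 0.591
grip_force: 0.0
side 347.0
scene 237.0
key (array([ 0.55207697, -0.19601187,  1.60789791]), np.float64(0.4541469638111205))
```

View pics/m7.png

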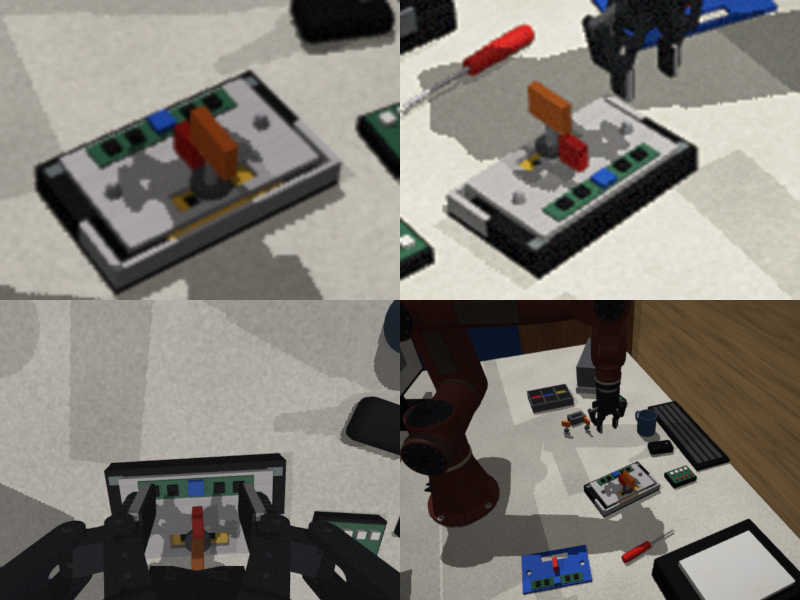

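The key stands crosswise in the opening with its collar on the carrier. The carrier is flat, the gripper is clear and the bystanders have not moved.

```bash
python3 -c "
from cell import manip;print(manip.hand_in())"
```

```text
the job is handed in; nothing more can be done
None
```

I seated the carrier on both pins, dropped the key through the window and turned it clockwise to its stop; everything is released, and I handed the job in at about 23 s (no verdict was returned).

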